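# Load the carrier tray from the railed shelf and clamp its stop

### The arm

A 6-joint arm with a two-finger parallel gripper is mounted at the origin on the work surface. World frame = base frame: x ahead of the robot, y to its left, z up, the work surface at z = 0. Lengths are in m, angles in rad, forces in N, time in s.
With the tool pointing down it reaches from about 0.35 to 0.775 m from the base axis. Payload 7.3 kg.
Tool frame: the origin (TCP) lies at the centre of the arm's flange, where the gripper is bolted on; the fingertips stand 178 mm ahead of it and the grasp point (between the pads) lies 159 mm ahead of it; z points along the fingers, y is the line along which they close (so a half turn about z gives the same grasp; the last joint's range is limited). The gripper opens to 92 mm and grips with 3 to 60 N. Pads are 19 mm wide; open, the fingers measure 130 mm over their backs; the gripper's body (75 mm by 190 mm) begins 47 mm behind the grasp point.
Start: joints at [-1.315, 0.342, 1.524, -0, 1.275, -0.146], TCP at [0.205, -0.483, 0.405] pointing down, gripper open.
Joint ranges: [-2.53, 2.53], [-0.77, 2.02], [0.04, 2.7], [-1, 4.14], [0.28, 2.66], [-3.11, 3.11]. Speed limits (rad/s): [2.57, 2.57, 3.14, 3.14, 3.14, 3.14].

### API

Orientations are given as [roll, pitch, yaw] about the fixed x, y, z axes, in that order (R = Rz(yaw) Ry(pitch) Rx(roll)).
In Python, from cell import robot gives the robot as it stands.
- The arm moves only by the shell command python3 drive.py [OPENING] [FORCE], which reads ROWS from standard input. ROWS is a JSON object whose key "steps" holds a list of rows, 1 to 8 of them, each of 6 numbers: dx, dy, dz in units of 5 mm, then a rotation vector rx, ry, rz in rad; each row shifts and turns the commanded pose from where the row before left it, along the tool's axes as they then stand; what a row does not reach is not made up. A row lasts 1/12 s, in which the tool goes at most 0.0417 m and 0.125 rad, less where a joint would pass 70% of its speed; a pose out of reach is approached as far as the arm can. OPENING is the finger opening in m, set as the command begins (- or left out keeps the last). The fingers move at their own pace and stop on an object; FORCE is the grip in N (left out, the last holds). Time passes only in rows, so rows that do not move let the fingers close. It prints the time, the measured TCP pose, the force, the opening and the grip force at its end. Input that does not fit is refused with a message, and nothing moves.
- robot.observe(): the state, without advancing time (a new reading comes with each control period).
- robot.read_camera(name): name is "scene" or "side" or "wrist"; returns a dict with "image" (420x560x3 uint8, red, green, blue), "fx", "fy", "cx", "cy" (pixels), "pose" (4x4, takes a point from camera to world coordinates). Camera axes: x right, y down, z forward; pixel columns grow to the right and rows downward; lengths in m; the calibration is good to about 2 mm. A picture is of the moment at which its call begins. There is no depth.
- robot.hand_in(): hands the job in; it is judged then, once.
The state is a dict: "time": time; "qpos": joint angles; "qvel": joint speeds; "joint_efforts": joint torques, N m; "tool_pos": TCP position; "tool_rot": TCP orientation; "contact_force": force on the tool from outside, world axes, zero at the start; "torque": the same for the moment, N m; "opening": finger opening in m; "grip_force": force on a finger pad.
Only numpy, scipy, OpenCV 4.12 (cv2) and the standard library are available. Lean on these libraries where they do the work, as an engineer would, in place of code of your own. Each camera call takes 0.05 s, during which the arm holds its last target. There are 200 camera calls.

### The job

Pack the carrier tray for a job: loosen the clamp knob on its sliding stop, slide the stop back, and lift every canister off the shelf, up over the front rail (do not drag it against the rail), to stand upright in the tray's trough. Then slide the stop up so that the canisters stand in one row with no slack from the end wall to the stop, and turn the knob fully tight again. Leave the screwdriver, hammer and glue bottle where they are.

Things in the scene. Friction and masses are not known exactly. Their poses are not given: they have to be found in the camera images.
- shelf: Low plywood bench shelf, fixed, open above. Origin at bench level under the middle of its front edge (the rail); its x axis runs back from the rail into the shelf, y along the rail, z up. Board top at z = 50 mm, 150 mm deep (x 0 to 150), 420 mm wide over two 14 mm thick end panels that rise to z = 95 mm; a 10 mm thick lip along the back edge rises to z = 90 mm.
- rail: Steel wire retaining rail along the shelf's front edge (fixed to the shelf, same origin and axes): two bars along y, 8 and 6 mm thick, at x = 4 mm; the upper one's top is at z = 90 mm, that is 40 mm above the board.
- can0: Canister, one of two to four alike (absent ones have no pose): closed steel cylinder with black lid, 60 mm diameter, 100 mm tall, 0.25 to 0.5 kg, weighted at the bottom; origin at the centre of its underside, z up through the lid. Starts standing on the shelf board, 70 mm or so behind the rail.
- can1: Canister, one of two to four alike (absent ones have no pose): closed steel cylinder with black lid, 60 mm diameter, 100 mm tall, 0.25 to 0.5 kg, weighted at the bottom; origin at the centre of its underside, z up through the lid. Starts standing on the shelf board, 70 mm or so behind the rail.
- can2: Canister, one of two to four alike (absent ones have no pose): closed steel cylinder with black lid, 60 mm diameter, 100 mm tall, 0.25 to 0.5 kg, weighted at the bottom; origin at the centre of its underside, z up through the lid. Starts standing on the shelf board, 70 mm or so behind the rail.
- can3: Canister, one of two to four alike (absent ones have no pose): closed steel cylinder with black lid, 60 mm diameter, 100 mm tall, 0.25 to 0.5 kg, weighted at the bottom; origin at the centre of its underside, z up through the lid. Starts standing on the shelf board, 70 mm or so behind the rail.
- tray: Carrier tray, fixed to the bench: aluminium trough, 66 mm wide inside. Origin at bench level on the inner face of its plywood end wall, on the trough's centre line; y runs along the trough from the end wall (y = 0) towards the open end (y = 470 mm), x across. Trough floor at z = 12 mm; side walls 5 mm thick, top at z = 37 mm; end wall 12 mm thick, top at z = 72 mm.
- stop (a joint): Travel of the sliding stop along the tray's y axis, m: the distance from the end wall to the stop's face, 0 to 0.33. Slides with about 2 N when loose, held by friction (about 27 N) when the knob is tight. It can be moved by holding the knob.
- stop_face (a point): Middle of the foot of the stop's face, the side that meets the canisters, at the trough's floor (z = 12 mm); axes as the tray's. The stop is an upright plywood plate 60 mm wide, 12 mm thick, top at z = 72 mm, with a 108 mm long steel block behind it (top at z = 39 mm) that carries the clamp knob.
- clamp (a joint): Clamp knob angle, rad: 0 fully loose, grows clockwise seen from above, 1.35 fully tight (the stop of its travel). It begins to grip at about 0.7; below 0.5 the stop slides freely. It stays where it is left; about 0.16 to 0.4 N m to turn.
- clamp_grip (a point): Grip point on the clamp knob's vertical axis, 74 mm above the bench and 85 mm behind the stop's face (towards +y of the tray). The knob is a black bar 60 mm long, 14 mm wide, 26 mm high (12 mm of it above this point). The point turns with the knob: its x axis lies along the bar; at joint value 0 the bar lies across the tray (along the tray's x).
- screwdriver: Bystander: red-handled screwdriver, 200 mm, lying on the bench along its x axis, to the right.
- hammer: Bystander: hammer lying on the bench along its x axis, to the left.
- glue: Bystander: yellow glue bottle, 60 mm diameter, 160 mm tall, standing on the bench to the right of the shelf.

How it is judged:
By the outcome, as a careful person would: the job done as asked, in the order asked, and still so for the second after the job is handed in, with the robot touching nothing.
Of can0, can1, can2, can3 only 2 to 4 are there at a start; the rules pass over those that are not, and their reading is None.
At some moment in a run one of can0, can1, can2, can3 may be knocked a few centimetres aside while the robot is not near it.
It also fails if it takes over 208 s, if anything falls off the work surface, if the arm or the gripper's body presses on something with over 40 N, if the wrist force passes 120 N, or if a joint passes its speed limit or range.

## Working session

There is one attempt and no reset: what is moved stays moved. The work goes in short steps, Python scripts to look and compute and a shell command to move; the robot and the scene stay as the last step left them, time stands still between calls to the robot, and variables do not carry over. Pictures are saved under pics/ and viewed, at most 14 in all, crops included, and the job is handed in when it is done.

```bash
ls; mkdir -p pics; python3 - <<'E'
from cell import robot
import cv2,numpy as np
np.set_printoptions(precision=4,suppress=True)
print(robot.observe())
for n in("scene","side","wrist"):
    c=robot.read_camera(n); cv2.imwrite(f"pics/{n}0.png",c["image"][:,:,::-1]); print(n,c["fx"],c["fy"],c["cx"],c["cy"],c["pose"])
E
```

```text
cell.py
drive.py
pics
{'time': 0.0, 'qpos': array([-1.315 ,  0.3427,  1.525 , -0.    ,  1.2754, -0.146 ]), 'qvel': array([ 0.0028,  0.0001, -0.0006,  0.0004, -0.0002,  0.0009]), 'joint_efforts': array([ -0.0016, -43.1246, -24.4214,   0.0716,   0.0561,  -0.0001]), 'tool_pos': array([ 0.2053, -0.483 ,  0.4041]), 'tool_rot': array([-3.1401, -0.0002,  0.4018]), 'contact_force': array([-0.9814, -0.1673,  0.0154]), 'torque': array([-0.0507, -0.0035,  0.0159]), 'grip_force': 0.0, 'opening': 0.09188286852857296}
scene 422.8392216699913 422.8392216699913 282.676919719558 205.23235420398817 [[ 0.6189  0.4786 -0.6228  1.2773]
 [ 0.7855 -0.3817  0.4872 -0.55  ]
 [-0.0046 -0.7907 -0.6122  0.796 ]
 [ 0.      0.      0.      1.    ]]
side 397.41326424078716 397.41326424078716 273.29317448786156 209.30002231649982 [[-0.9797 -0.1216  0.1594  0.327 ]
 [-0.1995  0.5133 -0.8347  1.0946]
 [ 0.0197 -0.8496 -0.5271  0.7722]
 [ 0.      0.      0.      1.    ]]
wrist 320.5079864394887 320.5079864394887 282.2903863086427 203.78510108590052 [[ 0.3913 -0.8763 -0.2811  0.2824]
 [-0.9203 -0.3726 -0.1194 -0.4501]
 [-0.0001  0.3054 -0.9522  0.3849]
 [ 0.      0.      0.      1.    ]]
```
View pics/scene0.png

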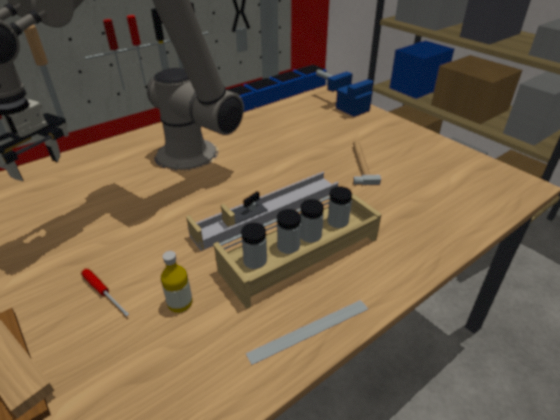

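View pics/side0.png

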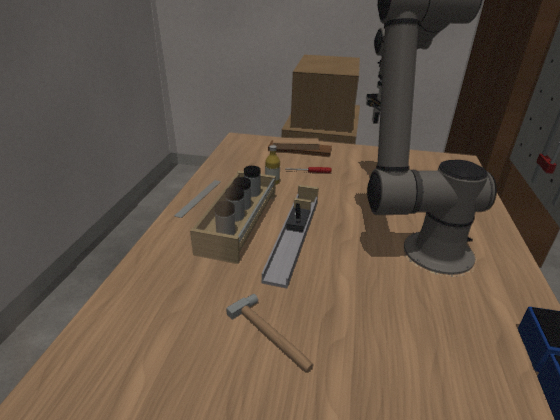

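The scene shows four canisters, with lids near (254,233), (289,218), (312,208) and (341,195). The tray's end wall is near (195,228), the stop plate near (228,213) and the knob near (251,199). The side view shows the same things: lids at (225,208), (236,193), (243,184), (252,173) and the knob at (298,213).

```bash
cat > h.py <<'E'
from cell import robot
import cv2,numpy as np
from scipy.spatial.transform import Rotation as R
np.set_printoptions(precision=4,suppress=True)
def ray(c,u,v):
    d=c["pose"][:3,:3]@np.array([(u-c["cx"])/c["fx"],(v-c["cy"])/c["fy"],1.]); return c["pose"][:3,3],d/np.linalg.norm(d)
def plane(c,u,v,z):
    o,d=ray(c,u,v); return o+d*(z-o[2])/d[2]
def tri(rs):
    A=sum(np.eye(3)-np.outer(d,d) for o,d in rs); b=sum((np.eye(3)-np.outer(d,d))@o for o,d in rs); return np.linalg.solve(A,b)
def proj(c,p):
    q=c["pose"][:3,:3].T@(np.asarray(p)-c["pose"][:3,3]); return np.array([c["cx"]+c["fx"]*q[0]/q[2],c["cy"]+c["fy"]*q[1]/q[2]])
def snap(n,f=None):
    c=robot.read_camera(n)
    if f: cv2.imwrite(f"pics/{f}.png",c["image"][:,:,::-1])
    return c
def tool():
    s=robot.observe(); return np.array(s["tool_pos"]),R.from_euler("xyz",s["tool_rot"])
def delta(p,yaw,n=None):
    """tool-axis shift and rotvec to world TCP p, pointing down with given yaw"""
    t,r=tool(); g=R.from_euler("xyz",[np.pi,0,yaw]); return r.inv().apply(np.asarray(p)-t),(r.inv()*g).as_rotvec()
E
python3 - <<'E'
from h import *
a=snap("scene");b=snap("side")
for p,q in [((254,233),(252,173)),((289,218),(243,184)),((312,208),(236,193)),((341,195),(225,208)),((251,199),(298,213)),((195,225),(308,191))]:
    print(tri([ray(a,*p),ray(b,*q)]),plane(a,*p,.15),plane(b,*q,.15))
c=snap("wrist"); P=np.eye(4);t,r=tool();P[:3,:3]=r.as_matrix();P[:3,3]=t
print(np.linalg.inv(P)@c["pose"])
E
```

```text
[ 0.6438 -0.1414  0.1325] [ 0.661  -0.1522  0.15  ] [ 0.635  -0.1082  0.15  ]
[ 0.6528 -0.0448  0.1361] [ 0.669  -0.0551  0.15  ] [ 0.6441 -0.0229  0.15  ]
[0.6585 0.0239 0.1378] [0.6742 0.0138 0.15  ] [0.6498 0.0405 0.15  ]
[0.6651 0.1197 0.1379] [0.68  0.108 0.15 ] [0.6564 0.1351 0.15  ]
[ 0.4554 -0.0218  0.0654] [ 0.5495 -0.083   0.15  ] [0.4405 0.1127 0.15  ]
[ 0.444  -0.1993  0.0542] [ 0.5511 -0.2446  0.15  ] [ 0.4287 -0.0261  0.15  ]
[[ 0.0002 -0.9522 -0.3055  0.0838]
 [ 1.     -0.0001  0.001  -0.0001]
 [-0.001  -0.3055  0.9522  0.0193]
 [ 0.      0.      0.      1.    ]]
```

```bash
python3 -c "
from h import *
print(delta([.53,.05,.40],np.pi/2))"
```

```text
(array([ 0.5073, -0.3637,  0.0047]), array([-0.0004, -0.0003, -1.169 ]))
```

The rows are not in the units I measure in: shifts go in units of 5 mm. I convert before sending: 0.0317 m is 6.34, -0.0227 m is -4.54.

```bash
echo '{"steps": [[6.34, -4.54, 0, 0, 0, 0], [6.34, -4.54, 0, 0, 0, 0], [6.34, -4.54, 0, 0, 0, 0], [6.34, -4.54, 0, 0, 0, 0], [6.34, -4.54, 0, 0, 0, 0], [6.34, -4.54, 0, 0, 0, 0], [6.34, -4.54, 0, 0, 0, 0], [6.34, -4.54, 0, 0, 0, 0]]}' | python3 drive.py
echo '{"steps": [[6.34, -4.54, 0, 0, 0, 0], [6.34, -4.54, 0, 0, 0, 0], [6.34, -4.54, 0, 0, 0, 0], [6.34, -4.54, 0, 0, 0, 0], [6.34, -4.54, 0, 0, 0, 0], [6.34, -4.54, 0, 0, 0, 0], [6.34, -4.54, 0, 0, 0, 0], [6.34, -4.54, 0, 0, 0, 0]]}' | python3 drive.py
echo '{"steps": [[0, 0, 0, 0, 0, -0.117], [0, 0, 0, 0, 0, -0.117], [0, 0, 0, 0, 0, -0.117], [0, 0, 0, 0, 0, -0.117], [0, 0, 0, 0, 0, -0.117]]}' | python3 drive.py
echo '{"steps": [[0, 0, 0, 0, 0, -0.117], [0, 0, 0, 0, 0, -0.117], [0, 0, 0, 0, 0, -0.117], [0, 0, 0, 0, 0, -0.117], [0, 0, 0, 0, 0, -0.117], [0, 0, 0, 0, 0, 0], [0, 0, 0, 0, 0, 0], [0, 0, 0, 0, 0, 0]]}' | python3 drive.py
python3 -c "
from h import *
print(delta([.53,.05,.40],np.pi/2)); snap('wrist','w1')"
```

```text
time: 0.97
tool_pos: [0.3682, -0.2151, 0.4049]
tool_rot: [3.141, -0.0, 0.401]
contact_force: [1.2, -0.6, -0.3]
opening: 0.0918
grip_force: 0.0
time: 1.63
tool_pos: [0.5307, 0.0515, 0.4047]
tool_rot: [3.141, -0.0, 0.402]
contact_force: [0.7, -1.1, 0.7]
opening: 0.0923
grip_force: 0.0
time: 2.05
tool_pos: [0.5301, 0.0497, 0.4045]
tool_rot: [-3.141, 0.0, 0.993]
contact_force: [-0.7, -0.2, -0.1]
opening: 0.0918
grip_force: 0.0
time: 2.72
tool_pos: [0.5301, 0.0494, 0.4047]
tool_rot: [-3.142, 0.0, 1.568]
contact_force: [0.1, 0.5, 0.6]
opening: 0.0917
grip_force: 0.0
(array([ 0.0006, -0.0001,  0.0047]), array([-0.    ,  0.0001, -0.0024]))
```

View pics/w1.png

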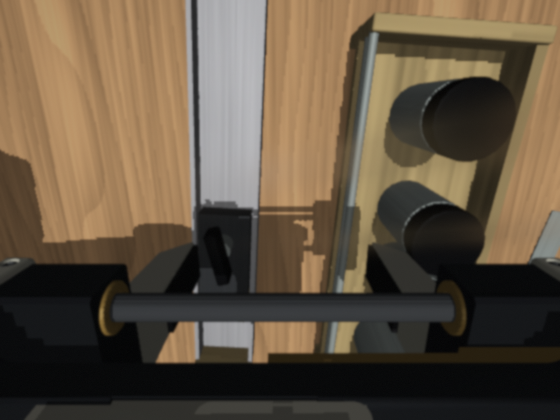

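The wrist view shows the trough at columns 195–265. The knob bar runs from (208,228) to (228,283), nearly along the tray, so it is tight. The gripper hides the lower half of the picture, so I'll look from further towards −y.

To row units: -0.0375 m is -7.5.

```bash
echo '{"steps": [[-7.5, 0, 0, 0, 0, 0], [-7.5, 0, 0, 0, 0, 0], [-7.5, 0, 0, 0, 0, 0], [-7.5, 0, 0, 0, 0, 0], [0, 0, 0, 0, 0, 0], [0, 0, 0, 0, 0, 0], [0, 0, 0, 0, 0, 0]]}' | python3 drive.py | head -2
python3 -c "
from h import *
import pickle
pickle.dump(snap('wrist','w2'),open('w2.pkl','wb'))"
echo '{"steps": [[-7.5, 0, 0, 0, 0, 0], [-7.5, 0, 0, 0, 0, 0], [-7.5, 0, 0, 0, 0, 0], [-7.5, 0, 0, 0, 0, 0], [0, 0, 0, 0, 0, 0], [0, 0, 0, 0, 0, 0], [0, 0, 0, 0, 0, 0]]}' | python3 drive.py | head -2
python3 -c "
from h import *
import pickle
pickle.dump(snap('wrist','w3'),open('w3.pkl','wb'))
a=cv2.imread('pics/w2.png')[:300];b=cv2.imread('pics/w3.png')[:300]
cv2.imwrite('pics/w23.png',np.vstack([a,b]))"
```

```text
time: 3.35
tool_pos: [0.5302, -0.1004, 0.4046]
time: 3.98
tool_pos: [0.5307, -0.2491, 0.4046]
```

View pics/w23.png

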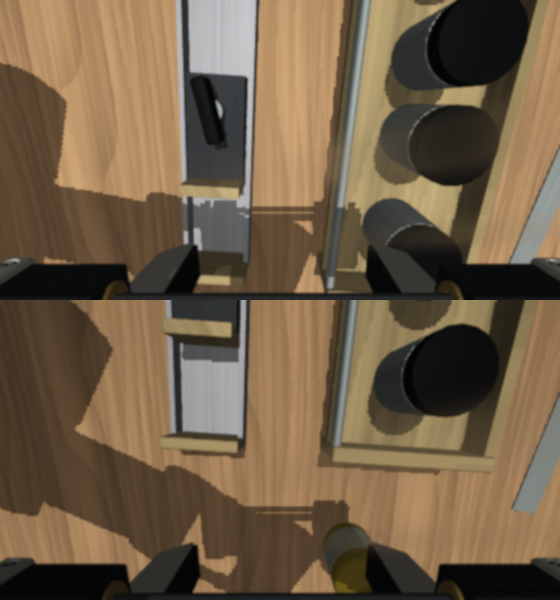

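In w2 (upper half) the knob bar's centre is at (208,110), the stop plate top is at rows 183–196, columns 181–240, and lids are at about (480,42) and (455,145). In w3 (lower half) the end wall top is at rows 137–152, columns 161–239, and the first lid is at about (452,70). Next I'll triangulate with masks.

```bash
python3 - <<'E'
from h import *
import pickle
w2=pickle.load(open('w2.pkl','rb'));w3=pickle.load(open('w3.pkl','rb'))
print("stop plate mid top", tri([ray(w2,210.5,190),ray(w3,198.5,28)]), plane(w2,210.5,190,.072),plane(w3,198.5,28,.072))
print("endwall", plane(w3,200,145,.072), plane(w3,161,140,.072),plane(w3,239,140,.072))
print("knob", plane(w2,208,110,.086))
for n,w in(('w2',w2),('w3',w3)):
    g=w['image'].max(2); m=((g<34)).astype(np.uint8)*255; m[255:]=0
    m=cv2.morphologyEx(m,cv2.MORPH_OPEN,np.ones((5,5)))
    for c in cv2.findContours(m,cv2.RETR_EXTERNAL,cv2.CHAIN_APPROX_NONE)[0]:
        if cv2.contourArea(c)>500:
            (x,y),ax,an=cv2.fitEllipse(c); print(n,cv2.boundingRect(c),cv2.contourArea(c),(x,y),ax,an,plane(w,x,y,.15))
E
```

```text
stop plate mid top [ 0.4569 -0.1042  0.0672] [ 0.4581 -0.1029  0.072 ] [ 0.4579 -0.1051  0.072 ]
endwall [ 0.4514 -0.2065  0.072 ] [ 0.4141 -0.2017  0.072 ] [ 0.4894 -0.2016  0.072 ]
knob [ 0.4642 -0.0247  0.086 ]
w2 (432, 169, 50, 16) 504.0 (457.56463623046875, 176.46226501464844) (13.412111282348633, 51.311275482177734) 83.0750732421875 [ 0.6625 -0.071   0.15  ]
w2 (191, 77, 35, 70) 1276.5 (208.04098510742188, 110.7265853881836) (21.048341751098633, 86.99954986572266) 164.27456665039062 [ 0.4784 -0.0235  0.15  ]
w2 (427, 0, 102, 86) 6988.0 (477.16204833984375, 40.589473724365234) (83.50996398925781, 107.3968276977539) 60.58533477783203 [0.6601 0.0211 0.15  ]
w3 (403, 25, 97, 89) 6579.0 (451.1541442871094, 70.03971862792969) (82.10877990722656, 102.09722137451172) 58.430137634277344 [ 0.646  -0.1453  0.15  ]
```

To row units: 0.0322 m is 6.44, -0.018 m is -3.6.

```bash
echo '{"steps": [[6.44, -3.6, 0, 0, 0, 0], [6.44, -3.6, 0, 0, 0, 0], [6.44, -3.6, 0, 0, 0, 0], [6.44, -3.6, 0, 0, 0, 0], [0, 0, 0, 0, 0, 0], [0, 0, 0, 0, 0, 0], [0, 0, 0, 0, 0, 0]]}' | python3 drive.py | head -2
python3 - <<'E'
from h import *
import pickle
w=snap('wrist','w4');pickle.dump(w,open('w4.pkl','wb'))
hsv=cv2.cvtColor(w['image'],cv2.COLOR_RGB2HSV)
m=((hsv[...,1]<70)).astype(np.uint8)*255
for r in range(10,190,15):
    x=np.where(m[r,180:400])[0]+180; print(r,x.min(),x.max(), plane(w,x.min(),r,.037)[:2],plane(w,x.max(),r,.037)[:2])
g=w['image'].max(2); k=(g<34).astype(np.uint8)*255; k[250:]=0;k[:,:200]=0;k[:,400:]=0
k=cv2.morphologyEx(k,cv2.MORPH_OPEN,np.ones((5,5)))
for c in cv2.findContours(k,cv2.RETR_EXTERNAL,cv2.CHAIN_APPROX_NONE)[0]:
    if cv2.contourArea(c)>300:
        q=cv2.minAreaRect(c);b=cv2.boxPoints(q);print(q,[plane(w,*p,.086)[:2] for p in b],plane(w,*q[0],.086))
cv2.imwrite('pics/w4c.png',cv2.resize(cv2.imread('pics/w4.png')[:260,150:410],None,fx=2.2,fy=2.2))
E
```

```text
time: 4.62
tool_pos: [0.4586, -0.1209, 0.4054]
10 249 329 [0.4275 0.0447] [0.5041 0.045 ]
25 249 327 [0.4272 0.0319] [0.5028 0.0322]
40 248 326 [0.4258 0.0188] [0.5024 0.0191]
55 248 324 [0.4254 0.0053] [0.501  0.0056]
70 247 323 [ 0.424  -0.0085] [ 0.5006 -0.0082]
85 247 322 [ 0.4236 -0.0227] [ 0.5002 -0.0224]
100 246 320 [ 0.4221 -0.0373] [ 0.4988 -0.037 ]
115 246 319 [ 0.4216 -0.0523] [ 0.4983 -0.052 ]
130 246 317 [ 0.4211 -0.0677] [ 0.4968 -0.0674]
145 245 316 [ 0.4196 -0.0835] [ 0.4963 -0.0833]
160 245 314 [ 0.419  -0.0998] [ 0.4947 -0.0996]
175 244 313 [ 0.4174 -0.1166] [ 0.4941 -0.1164]
((283.3152160644531, 89.26515197753906), (76.99629974365234, 18.668964385986328), 79.87532806396484) [array([0.4467, 0.001 ]), array([0.4623, 0.0036]), array([ 0.4751, -0.0592]), array([ 0.4584, -0.0622])] [ 0.4604 -0.0281  0.086 ]
```

View pics/w4c.png

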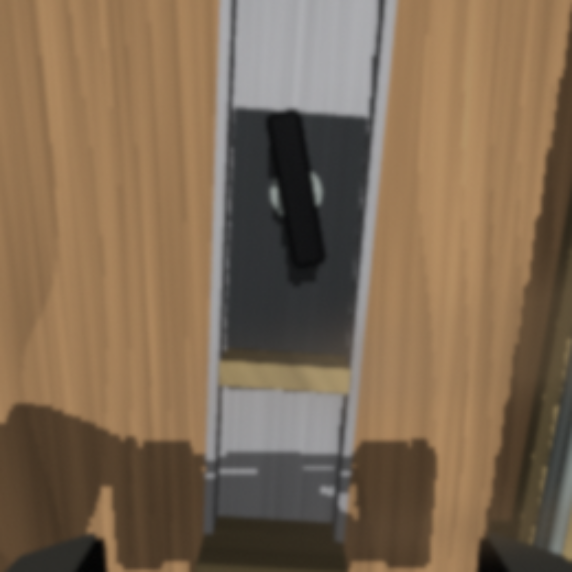

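The crop shows the tight knob bar in the middle of the block, about 10° off the trough direction. The stop plate is just below it and the trough edges are clean.

```bash
python3 - <<'E'
from h import *
import pickle
w2=pickle.load(open('w2.pkl','rb'));w4=pickle.load(open('w4.pkl','rb'))
print(tri([ray(w2,208,110.7),ray(w4,283.3,89.3)]))
E
echo '{"steps": [[0, 0, 0, 0, 0, -0.091], [0, 0, 0, 0, 0, -0.091], [0, 0, 0, 0, 0, 0], [0, 0, 0, 0, 0, 0]]}' | python3 drive.py 0.05 60 | head -3
python3 -c "
from h import *
print(delta([.461,-.028,.238],1.75))"
```

```text
[ 0.4603 -0.0267  0.0673]
time: 5.0
tool_pos: [0.4587, -0.1225, 0.4045]
tool_rot: [-3.142, 0.0, 1.75]
(array([0.0925, 0.0191, 0.1665]), array([-0.0001,  0.0001,  0.0004]))
```

To row units: 0.04 m is 8, 0.031 m is 6.2.

```bash
echo '{"steps": [[6.2, 1.28, 0, 0, 0, 0], [6.2, 1.28, 0, 0, 0, 0], [6.2, 1.28, 0, 0, 0, 0], [0, 0, 8, 0, 0, 0], [0, 0, 8, 0, 0, 0], [0, 0, 6, 0, 0, 0], [0, 0, 4, 0, 0, 0], [0, 0, 4, 0, 0, 0]]}' | python3 drive.py | head -3
echo '{"steps": [[0, 0, 3.3, 0, 0, 0], [0, 0, 0, 0, 0, 0], [0, 0, 0, 0, 0, 0], [0, 0, 0, 0, 0, 0]]}' | python3 drive.py 
echo '{"steps": [[0, 0, 0, 0, 0, 0], [0, 0, 0, 0, 0, 0], [0, 0, 0, 0, 0, 0], [0, 0, 0, 0, 0, 0], [0, 0, 0, 0, 0, 0], [0, 0, 0, 0, 0, 0]]}' | python3 drive.py 0.0 60
```

```text
time: 5.67
tool_pos: [0.4602, -0.027, 0.253]
tool_rot: [-3.14, -0.0, 1.751]
time: 6.0
tool_pos: [0.4608, -0.0272, 0.2389]
tool_rot: [3.14, 0.001, 1.752]
contact_force: [-0.8, -0.1, 0.8]
opening: 0.0501
grip_force: 0.0
time: 6.5
tool_pos: [0.4602, -0.0269, 0.239]
tool_rot: [3.141, 0.0, 1.754]
contact_force: [7.1, 6.1, 28.3]
opening: 0.0147
grip_force: 56.2
```

```bash
echo '{"steps": [[0, 0, 0, 0, 0, -0.1], [0, 0, 0, 0, 0, -0.1], [0, 0, 0, 0, 0, -0.1], [0, 0, 0, 0, 0, -0.1], [0, 0, 0, 0, 0, -0.1], [0, 0, 0, 0, 0, 0]]}' | python3 drive.py 
echo '{"steps": [[0, 0, 0, 0, 0, -0.1], [0, 0, 0, 0, 0, -0.1], [0, 0, 0, 0, 0, -0.1], [0, 0, 0, 0, 0, -0.1], [0, 0, 0, 0, 0, -0.1], [0, 0, 0, 0, 0, -0.1], [0, 0, 0, 0, 0, -0.1], [0, 0, 0, 0, 0, 0]]}' | python3 drive.py
python3 -c "
from h import *
print(robot.observe())"
```

```text
time: 7.0
tool_pos: [0.4609, -0.0266, 0.2394]
tool_rot: [3.139, 0.002, 2.259]
contact_force: [0.3, 4.0, 8.6]
opening: 0.0137
grip_force: 96.8
time: 7.67
tool_pos: [0.461, -0.0269, 0.2393]
tool_rot: [3.141, 0.003, 2.959]
contact_force: [1.4, 1.4, 7.5]
opening: 0.0138
grip_force: 96.8
{'time': 7.6667, 'qpos': array([-0.2246,  0.4455,  1.9064,  0.0004,  0.7862, -1.613 ]), 'qvel': array([ 0.0013, -0.0012,  0.0029, -0.0036,  0.0013,  0.1312]), 'joint_efforts': array([ -0.8585, -36.941 , -14.2153,  -0.2973,   0.2694,  -1.1468]), 'tool_pos': array([ 0.461 , -0.0269,  0.2393]), 'tool_rot': array([3.1414, 0.0035, 2.9589]), 'contact_force': array([1.3649, 1.4393, 7.4728]), 'torque': array([ 0.3621, -0.2835,  0.1864]), 'grip_force': 96.77193772047758, 'opening': 0.01384846270771286}
```

```bash
python3 -c "
from h import *
t,r=tool()
print(r.inv().apply([.0144,.2295,0]))"
```

```text
[ 0.0275  0.2283 -0.0001]
```

```bash
echo '{"steps": [[0.46, 3.8, 0, 0, 0, 0], [0.46, 3.8, 0, 0, 0, 0], [0.46, 3.8, 0, 0, 0, 0], [0.46, 3.8, 0, 0, 0, 0]]}' | python3 drive.py
echo '{"steps": [[0.46, 3.8, 0, 0, 0, 0], [0.46, 3.8, 0, 0, 0, 0], [0.46, 3.8, 0, 0, 0, 0], [0.46, 3.8, 0, 0, 0, 0], [0.46, 3.8, 0, 0, 0, 0], [0.46, 3.8, 0, 0, 0, 0], [0.46, 3.8, 0, 0, 0, 0], [0.46, 3.8, 0, 0, 0, 0]]}' | python3 drive.py
echo '{"steps": [[0, 0, 0, 0, 0, 0], [0, 0, 0, 0, 0, 0], [0, 0, 0, 0, 0, 0]]}' | python3 drive.py
```

```text
time: 8.0
tool_pos: [0.466, 0.0498, 0.2393]
tool_rot: [-3.141, 0.003, 2.954]
contact_force: [1.2, -4.0, 7.8]
opening: 0.0134
grip_force: 96.8
time: 8.67
tool_pos: [0.4759, 0.2029, 0.2393]
tool_rot: [-3.141, 0.002, 2.954]
contact_force: [-0.2, -3.0, 8.2]
opening: 0.0136
grip_force: 96.8
time: 8.92
tool_pos: [0.4759, 0.2031, 0.2394]
tool_rot: [3.14, 0.002, 2.955]
contact_force: [-1.0, 1.2, 8.9]
opening: 0.0137
grip_force: 94.1
```

```bash
echo '{"steps": [[0, 0, 0, 0, 0, 0], [0, 0, 0, 0, 0, 0], [0, 0, 0, 0, 0, 0], [0, 0, -2, 0, 0, 0], [0, 0, -4, 0, 0, 0], [0, 0, -8, 0, 0, 0], [0, 0, -8, 0, 0, 0], [0, 0, -8, 0, 0, 0]]}' | python3 drive.py 0.092
echo '{"steps": [[0, 0, 0, 0, 0, 0.121], [0, 0, 0, 0, 0, 0.121], [0, 0, 0, 0, 0, 0.121], [0, 0, 0, 0, 0, 0.121], [0, 0, 0, 0, 0, 0.121], [0, 0, 0, 0, 0, 0.121]]}' | python3 drive.py | head -3
echo '{"steps": [[0, 0, 0, 0, 0, 0.121], [0, 0, 0, 0, 0, 0.121], [0, 0, 0, 0, 0, 0.121], [0, 0, 0, 0, 0, 0.121], [0, 0, 0, 0, 0, 0.121], [0, 0, 0, 0, 0, 0.121], [0, 0, 0, 0, 0, 0]]}' | python3 drive.py | head -3
python3 -c "
from h import *
print(delta([.60,-.09,.40],1.507))
w=snap('wrist')"
```

```text
time: 9.58
tool_pos: [0.4752, 0.2021, 0.3901]
tool_rot: [-3.141, -0.001, 2.954]
contact_force: [1.2, -0.5, 0.3]
opening: 0.0625
grip_force: 0.0
time: 10.08
tool_pos: [0.4755, 0.2021, 0.3886]
tool_rot: [-3.141, -0.0, 2.222]
time: 10.67
tool_pos: [0.4755, 0.2021, 0.3885]
tool_rot: [-3.141, 0.0, 1.497]
(array([-0.2822,  0.1456, -0.0114]), array([-0.0003,  0.0002, -0.0097]))
```

To row units: -0.0353 m is -7.06, 0.0182 m is 3.64.

```bash
echo '{"steps": [[-7.06, 3.64, -0.3, 0, 0, -0.001], [-7.06, 3.64, -0.3, 0, 0, -0.001], [-7.06, 3.64, -0.3, 0, 0, -0.001], [-7.06, 3.64, -0.3, 0, 0, -0.001], [-7.06, 3.64, -0.3, 0, 0, -0.001], [-7.06, 3.64, -0.3, 0, 0, -0.001], [-7.06, 3.64, -0.3, 0, 0, -0.001], [-7.06, 3.64, -0.3, 0, 0, -0.001]]}' | python3 drive.py 0.092 | head -3
echo '{"steps": [[0, 0, 0, 0, 0, 0], [0, 0, 0, 0, 0, 0], [0, 0, 0, 0, 0, 0], [0, 0, 0, 0, 0, 0]]}' | python3 drive.py | head -3
python3 - <<'E'
from h import *
import pickle
w=snap('wrist','w5');pickle.dump(w,open('w5.pkl','wb'))
E
echo '{"steps": [[-8, 0, 0, 0, 0, 0], [-8, 0, 0, 0, 0, 0], [-8, 0, 0, 0, 0, 0], [-8, 0, 0, 0, 0, 0], [0, 0, 0, 0, 0, 0], [0, 0, 0, 0, 0, 0], [0, 0, 0, 0, 0, 0]]}' | python3 drive.py | head -2
python3 - <<'E'
from h import *
import pickle
w=snap('wrist','w6');pickle.dump(w,open('w6.pkl','wb'))
a=cv2.imread('pics/w5.png')[:300];b=cv2.imread('pics/w6.png')[:300]
cv2.imwrite('pics/w56.png',np.vstack([a,b]))
w3=pickle.load(open('w3.pkl','rb'))
print("endwall inner edge",plane(w3,200,137,.072),plane(w3,200,152,.072))
E
```

```text
time: 11.38
tool_pos: [0.6028, -0.0911, 0.4005]
tool_rot: [-3.141, -0.0, 1.514]
time: 11.72
tool_pos: [0.6021, -0.088, 0.4003]
tool_rot: [-3.141, -0.0, 1.512]
time: 12.35
tool_pos: [0.5928, -0.2475, 0.4003]
endwall inner edge [ 0.452  -0.1988  0.072 ] [ 0.4509 -0.2132  0.072 ]
```

View pics/w56.png

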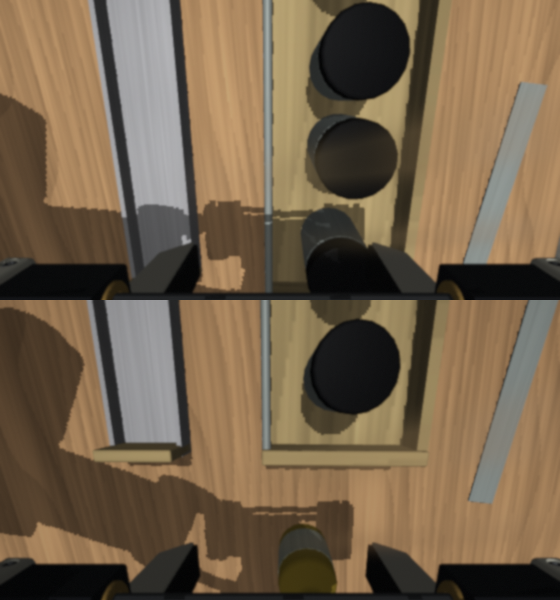

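w5 (upper half) shows lids C at (365,50) and B at (355,158). w6 (lower half) shows lid A at (355,67) and an empty trough.

```bash
python3 - <<'E'
from h import *
import pickle
L=lambda n:pickle.load(open(n+'.pkl','rb'))
w2,w3,w5,w6=map(L,('w2','w3','w5','w6'))
for n,w,u,v,x,p,q in (('A',w6,355.5,66.5,w3,451.2,70),('B',w5,356,158,w2,455,145),('C',w5,365,50,w2,477.2,41.5)):
    print(n,plane(w,u,v,.15),plane(x,p,q,.15),tri([ray(w,u,v),ray(x,p,q)]))
A=plane(w6,355.5,66.5,.15)
print(delta([A[0],A[1],.278],1.507))
E
```

```text
A [ 0.6483 -0.1454  0.15  ] [ 0.646  -0.1453  0.15  ] [ 0.6502 -0.1446  0.1414]
B [ 0.6585 -0.0471  0.15  ] [ 0.6567 -0.0476  0.15  ] [ 0.6598 -0.0482  0.1442]
C [0.6635 0.0239 0.15  ] [0.6602 0.0205 0.15  ] [0.6664 0.0238 0.1386]
(array([0.1047, 0.0493, 0.1225]), array([ 0.    , -0.0005,  0.0049]))
```

To row units: 0.0349 m is 6.98, 0.035 m is 7.

```bash
echo '{"steps": [[6.98, 3.28, 0, 0, 0, 0], [6.98, 3.28, 0, 0, 0, 0], [6.98, 3.28, 0, 0, 0, 0], [0, 0, 7, 0, 0, 0], [0, 0, 7, 0, 0, 0], [0, 0, 6, 0, 0, 0], [0, 0, 4.5, 0, 0, 0], [0, 0, 0, 0, 0, 0]]}' | python3 drive.py | head -3
echo '{"steps": [[0, 0, 0, 0, 0, 0], [0, 0, 0, 0, 0, 0]]}' | python3 drive.py 
echo '{"steps": [[0, 0, 0, 0, 0, 0], [0, 0, 0, 0, 0, 0], [0, 0, 0, 0, 0, 0], [0, 0, 0, 0, 0, 0], [0, 0, 0, 0, 0, 0]]}' | python3 drive.py 0.04 25
```

```text
time: 13.07
tool_pos: [0.647, -0.1444, 0.2724]
tool_rot: [-3.132, -0.003, 1.513]
time: 13.23
tool_pos: [0.6489, -0.1463, 0.2799]
tool_rot: [3.139, 0.001, 1.511]
contact_force: [-0.0, -0.3, 1.2]
opening: 0.0919
grip_force: 0.0
time: 13.65
tool_pos: [0.6482, -0.1474, 0.2782]
tool_rot: [3.141, 0.0, 1.51]
contact_force: [0.3, -0.4, -0.5]
opening: 0.0633
grip_force: 0.0
```

To row units: -0.02 m is -4, -0.01 m is -2.

```bash
echo '{"steps": [[0, 0, 0, 0, 0, 0], [0, 0, 0, 0, 0, 0], [0, 0, 0, 0, 0, 0]]}' | python3 drive.py
echo '{"steps": [[0, 0, -2, 0, 0, 0], [0, 0, -4, 0, 0, 0], [0, 0, -4, 0, 0, 0], [0, 0, -4, 0, 0, 0], [0, 0, -2, 0, 0, 0], [0, 0, 0, 0, 0, 0], [0, 0, 0, 0, 0, 0]]}' | python3 drive.py
python3 - <<'E'
from h import *
s=.036
print(delta([.4498+.0647*s,-.199+.998*s,.241],1.507))
E
```

```text
time: 13.9
tool_pos: [0.6482, -0.1474, 0.2781]
tool_rot: [3.141, 0.0, 1.51]
contact_force: [-1.9, 0.2, 3.1]
opening: 0.0601
grip_force: 25.0
time: 14.48
tool_pos: [0.6481, -0.1472, 0.3573]
tool_rot: [-3.141, -0.0, 1.51]
contact_force: [-0.1, -0.3, -4.6]
opening: 0.0597
grip_force: 25.0
(array([-0.0278, -0.1946,  0.1164]), array([-0.0003, -0.    ,  0.0028]))
```

```bash
echo '{"steps": [[-0.68, -4.86, 0, 0, 0, 0], [-0.68, -4.86, 0, 0, 0, 0], [-0.68, -4.86, 0, 0, 0, 0], [-0.68, -4.86, 0, 0, 0, 0], [-0.68, -4.86, 0, 0, 0, 0], [-0.68, -4.86, 0, 0, 0, 0], [-0.68, -4.86, 0, 0, 0, 0], [-0.8, -4.9, 0, 0, 0, 0.003]]}' | python3 drive.py|head -3
echo '{"steps": [[0, 0, 0, 0, 0, 0], [0, 0, 0, 0, 0, 0], [0, 0, 0, 0, 0, 0]]}' | python3 drive.py
python3 - <<'E'
from h import *
s=.036
print(delta([.4498+.0647*s,-.199+.998*s,.242],1.507))
snap('side','s1');snap('scene','c1')
E
```

```text
time: 15.15
tool_pos: [0.4506, -0.1628, 0.3561]
tool_rot: [-3.139, -0.001, 1.507]
time: 15.4
tool_pos: [0.4526, -0.1632, 0.3572]
tool_rot: [-3.141, -0.0, 1.506]
contact_force: [0.3, -0.6, -4.8]
opening: 0.0593
grip_force: 25.0
(array([ 0.0001, -0.0004,  0.1152]), array([-0.0003, -0.0003, -0.0006]))
```

Good. Now I'll descend in stages, with a force check on the way down.

```bash
echo '{"steps": [[0, 0, 5, 0, 0, 0], [0, 0, 5, 0, 0, 0], [0, 0, 4, 0, 0, 0], [0, 0, 2.4, 0, 0, 0], [0, 0, 0, 0, 0, 0], [0, 0, 0, 0, 0, 0]]}' | python3 drive.py
echo '{"steps": [[0, 0, 1.6, 0, 0, 0], [0, 0, 1.6, 0, 0, 0], [0, 0, 1.6, 0, 0, 0], [0, 0, 1.2, 0, 0, 0], [0, 0, 0, 0, 0, 0], [0, 0, 0, 0, 0, 0]]}' | python3 drive.py
echo '{"steps": [[0, 0, 0.6, 0, 0, 0], [0, 0, 0, 0, 0, 0], [0, 0, 0, 0, 0, 0]]}' | python3 drive.py
```

```text
time: 16.0
tool_pos: [0.4528, -0.1631, 0.2752]
tool_rot: [-3.14, -0.001, 1.507]
contact_force: [0.3, 0.5, -3.3]
opening: 0.0597
grip_force: 25.0
time: 16.5
tool_pos: [0.4522, -0.1631, 0.2454]
tool_rot: [-3.141, -0.0, 1.507]
contact_force: [0.4, 0.8, -4.2]
opening: 0.0598
grip_force: 25.0
time: 16.75
tool_pos: [0.4523, -0.1632, 0.2428]
tool_rot: [3.141, 0.0, 1.507]
contact_force: [-1.0, -0.1, -4.4]
opening: 0.0594
grip_force: 25.0
```

To row units: 0.002 m is 0.4.

```bash
echo '{"steps": [[0, 0, 0.4, 0, 0, 0], [0, 0, 0, 0, 0, 0], [0, 0, 0, 0, 0, 0]]}' | python3 drive.py | grep -E "pos|force"
echo '{"steps": [[0, 0, 0, 0, 0, 0], [0, 0, 0, 0, 0, 0], [0, 0, 0, 0, 0, 0], [0, 0, 0, 0, 0, 0], [0, 0, 0, 0, 0, 0], [0, 0, 0, 0, 0, 0]]}' | python3 drive.py 0.092
echo '{"steps": [[0, 0, -2, 0, 0, 0], [0, 0, -6, 0, 0, 0], [0, 0, -8, 0, 0, 0], [0, 0, -8, 0, 0, 0], [0, 0, -8, 0, 0, 0], [0, 0, 0, 0, 0, 0], [0, 0, 0, 0, 0, 0]]}' | python3 drive.py |head -3
python3 - <<'E'
from h import *
snap('side','s2')
print(delta([.60,-.10,.40],1.507))
print(delta([.659,-.0475,.40],1.507))
E
```

```text
tool_pos: [0.4523, -0.1631, 0.2407]
contact_force: [0.9, -0.0, -3.9]
grip_force: 25.0
time: 17.5
tool_pos: [0.4523, -0.1632, 0.2409]
tool_rot: [3.141, 0.0, 1.507]
contact_force: [-1.1, 0.7, 0.6]
opening: 0.091
grip_force: 0.0
time: 18.08
tool_pos: [0.4524, -0.1632, 0.4029]
tool_rot: [3.137, 0.002, 1.507]
(array([0.0724, 0.1436, 0.0011]), array([ 0.0011,  0.0006, -0.0002]))
(array([0.1285, 0.1991, 0.0011]), array([ 0.0011,  0.0006, -0.0002]))
```

```bash
cat >> h.py <<'E'
def lids(w,z=.15,rows=250):
    g=cv2.medianBlur(cv2.cvtColor(w["image"],cv2.COLOR_RGB2GRAY),5)[:rows]
    c=cv2.HoughCircles(g,cv2.HOUGH_GRADIENT,1.5,50,param1=60,param2=28,minRadius=30,maxRadius=52)
    return [] if c is None else [(np.round(q,1),plane(w,q[0],q[1],z)) for q in c[0]]
E
python3 - <<'E'
from h import *
import pickle
for n in('w5','w6'):
    for r in lids(pickle.load(open(n+'.pkl','rb'))): print(n,*r)
E
echo '{"steps": [[2.9, 5.74, 0, 0, 0, 0], [2.9, 5.74, 0, 0, 0, 0], [2.9, 5.74, 0, 0, 0, 0], [2.9, 5.74, 0, 0, 0, 0], [2.9, 5.74, 0, 0, 0, 0], [0, 0, 0, 0, 0, 0], [0, 0, 0, 0, 0, 0], [0, 0, 0, 0, 0, 0]]}' | python3 drive.py|head -3
python3 - <<'E'
from h import *
for r in lids(snap('wrist','w7')): print(*r)
print(delta([.659,-.0475,.278],1.507))
E
```

```text
w5 [354.8 158.2  41.2] [ 0.6576 -0.0472  0.15  ]
w5 [365.2  54.8  47.8] [0.6637 0.0211 0.15  ]
w5 [324.8 240.8  34.4] [ 0.6347 -0.1112  0.15  ]
w6 [348.8  63.8  51.2] [ 0.6438 -0.1434  0.15  ]
w6 [152.2 110.2  51.2] [ 0.5081 -0.165   0.15  ]
w6 [312.8 104.2  46.2] [ 0.6192 -0.1677  0.15  ]
w6 [233.2 117.8  46.2] [ 0.5636 -0.1734  0.15  ]
time: 18.8
tool_pos: [0.5997, -0.1, 0.3986]
tool_rot: [-3.137, -0.001, 1.507]
[359.2 141.8  41.2] [ 0.6572 -0.0476  0.15  ]
[371.2  35.2  49.5] [0.6642 0.0198 0.15  ]
[299.2 183.8  34.6] [ 0.6134 -0.0755  0.15  ]
[230.2 135.8  46.2] [ 0.5666 -0.0376  0.15  ]
[230.2 192.8  46.2] [ 0.5619 -0.0791  0.15  ]
[167.2 240.8  30.8] [ 0.5083 -0.1148  0.15  ]
(array([0.0565, 0.0564, 0.1212]), array([-0.003 , -0.0003, -0.0006]))
```

```bash
echo '{"steps": [[5.66, 5.58, 0, 0, 0, 0], [5.64, 5.58, 0, 0, 0, 0], [0, 0, 7, 0, 0, 0], [0, 0, 7, 0, 0, 0], [0, 0, 6, 0, 0, 0], [0, 0, 4.2, 0, 0, 0], [0, 0, 0, 0, 0, 0], [0, 0, 0, 0, 0, 0]]}' | python3 drive.py | head -3
echo '{"steps": [[0, 0, 0, 0, 0, 0], [0, 0, 0, 0, 0, 0], [0, 0, 0, 0, 0, 0], [0, 0, 0, 0, 0, 0], [0, 0, 0, 0, 0, 0], [0, 0, 0, 0, 0, 0], [0, 0, 0, 0, 0, 0], [0, 0, 0, 0, 0, 0]]}' | python3 drive.py 0.04 25
echo '{"steps": [[0, 0, -2, 0, 0, 0], [0, 0, -4, 0, 0, 0], [0, 0, -4, 0, 0, 0], [0, 0, -4, 0, 0, 0], [0, 0, -2, 0, 0, 0], [0, 0, 0, 0, 0, 0], [0, 0, 0, 0, 0, 0]]}' | python3 drive.py
python3 - <<'E'
from h import *
s=.102
print(delta([.4498+.0647*s,-.199+.998*s,.241],1.507))
E
```

```text
time: 19.52
tool_pos: [0.6587, -0.0479, 0.2793]
tool_rot: [-3.139, -0.0, 1.506]
time: 20.18
tool_pos: [0.6593, -0.0471, 0.2804]
tool_rot: [3.141, 0.0, 1.507]
contact_force: [-3.3, -0.4, 6.3]
opening: 0.0597
grip_force: 25.0
time: 20.77
tool_pos: [0.6593, -0.0471, 0.3593]
tool_rot: [-3.141, 0.0, 1.507]
contact_force: [-0.1, 0.2, -3.1]
opening: 0.0594
grip_force: 25.0
(array([-0.063 , -0.1993,  0.1183]), array([-0.0002,  0.    , -0.0001]))
```

```bash
echo '{"steps": [[-1.8, -5.7, 0, 0, 0, 0], [-1.8, -5.7, 0, 0, 0, 0], [-1.8, -5.7, 0, 0, 0, 0], [-1.8, -5.7, 0, 0, 0, 0], [-1.8, -5.7, 0, 0, 0, 0], [-1.8, -5.7, 0, 0, 0, 0], [-1.8, -5.66, 0, 0, 0, 0], [0, 0, 0, 0, 0, 0]]}' | python3 drive.py|head -3
echo '{"steps": [[0, 0, 0, 0, 0, 0], [0, 0, 0, 0, 0, 0], [0, 0, 5, 0, 0, 0], [0, 0, 5, 0, 0, 0], [0, 0, 4, 0, 0, 0], [0, 0, 2.4, 0, 0, 0], [0, 0, 0, 0, 0, 0], [0, 0, 0, 0, 0, 0]]}' | python3 drive.py
echo '{"steps": [[0, 0, 1.6, 0, 0, 0], [0, 0, 1.6, 0, 0, 0], [0, 0, 1.6, 0, 0, 0], [0, 0, 1.2, 0, 0, 0], [0, 0, 0.6, 0, 0, 0], [0, 0, 0, 0, 0, 0], [0, 0, 0, 0, 0, 0]]}' | python3 drive.py
```

```text
time: 21.43
tool_pos: [0.4519, -0.0973, 0.3578]
tool_rot: [-3.133, -0.001, 1.506]
time: 22.1
tool_pos: [0.4572, -0.0971, 0.277]
tool_rot: [-3.14, -0.0, 1.507]
contact_force: [-1.1, 0.1, -3.8]
opening: 0.0596
grip_force: 25.0
time: 22.68
tool_pos: [0.4566, -0.0973, 0.2447]
tool_rot: [-3.141, 0.0, 1.507]
contact_force: [0.3, -0.1, -3.9]
opening: 0.0596
grip_force: 25.0
```

```bash
echo '{"steps": [[0, 0, 0.4, 0, 0, 0], [0, 0, 0, 0, 0, 0], [0, 0, 0, 0, 0, 0]]}' | python3 drive.py | grep -E "pos|force"
echo '{"steps": [[0, 0, 0, 0, 0, 0], [0, 0, 0, 0, 0, 0], [0, 0, 0, 0, 0, 0], [0, 0, 0, 0, 0, 0], [0, 0, 0, 0, 0, 0], [0, 0, 0, 0, 0, 0]]}' | python3 drive.py 0.092 | tail -3
echo '{"steps": [[0, 0, -2, 0, 0, 0], [0, 0, -6, 0, 0, 0], [0, 0, -8, 0, 0, 0], [0, 0, -8, 0, 0, 0], [0, 0, -7, 0, 0, 0], [0, 0, 0, 0, 0, 0], [0, 0, 0, 0, 0, 0]]}' | python3 drive.py |head -3
python3 - <<'E'
from h import *
print(delta([.60,-.05,.40],1.507))
E
```

```text
tool_pos: [0.4566, -0.0973, 0.2429]
contact_force: [-0.0, 0.2, -3.9]
grip_force: 25.0
contact_force: [0.4, 0.2, -0.1]
opening: 0.0907
grip_force: 0.0
time: 24.02
tool_pos: [0.4566, -0.0973, 0.3995]
tool_rot: [3.137, 0.002, 1.507]
(array([0.0564, 0.14  , 0.0001]), array([ 0.0046,  0.0016, -0.0002]))
```

```bash
echo '{"steps": [[2.26, 5.6, 0, 0, 0, 0], [2.26, 5.6, 0, 0, 0, 0], [2.26, 5.6, 0, 0, 0, 0], [2.26, 5.6, 0, 0, 0, 0], [2.26, 5.6, 0, 0, 0, 0], [0, 0, 0, 0, 0, 0], [0, 0, 0, 0, 0, 0], [0, 0, 0, 0, 0, 0]]}' | python3 drive.py|head -3
python3 - <<'E'
from h import *
for r in lids(snap('wrist','w8')): print(*r)
print(delta([.6635,.022,.279],1.507))
E
```

```text
time: 24.68
tool_pos: [0.5992, -0.0499, 0.3959]
tool_rot: [-3.138, -0.0, 1.507]
[366.8 107.2  46.2] [0.661  0.0256 0.15  ]
[311.2 180.8  39.6] [ 0.6217 -0.0231  0.15  ]
[345.8  27.8  33.4] [0.6469 0.0746 0.15  ]
[236.2 198.8  36.3] [ 0.5659 -0.0333  0.15  ]
(array([0.0761, 0.0601, 0.1174]), array([-0.0027, -0.0001, -0.0005]))
```

View pics/w8.png

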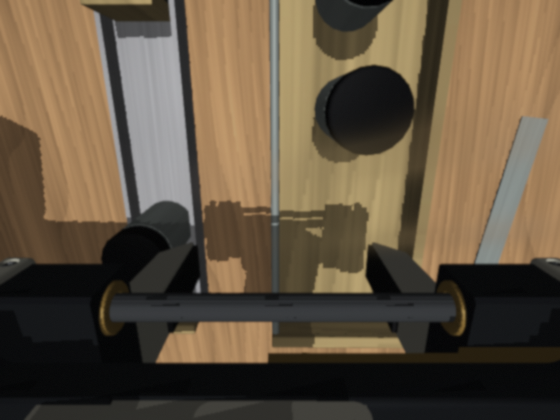

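The lid of C is at (369,111), at world about (0.663, 0.023), and the placed can stands at (138,245) in the trough. Next I grasp C.

```bash
echo '{"steps": [[5.14, 4, 0, 0, 0, 0], [5.14, 4, 0, 0, 0, 0], [5.14, 4, 0, 0, 0, 0], [0, 0, 7, 0, 0, 0], [0, 0, 7, 0, 0, 0], [0, 0, 6, 0, 0, 0], [0, 0, 3.5, 0, 0, 0], [0, 0, 0, 0, 0, 0]]}' | python3 drive.py | head -3
echo '{"steps": [[0, 0, 0, 0, 0, 0], [0, 0, 0, 0, 0, 0]]}' | python3 drive.py | head -2
echo '{"steps": [[0, 0, 0, 0, 0, 0], [0, 0, 0, 0, 0, 0], [0, 0, 0, 0, 0, 0], [0, 0, 0, 0, 0, 0], [0, 0, 0, 0, 0, 0], [0, 0, 0, 0, 0, 0], [0, 0, 0, 0, 0, 0], [0, 0, 0, 0, 0, 0]]}' | python3 drive.py 0.04 25
echo '{"steps": [[0, 0, -2, 0, 0, 0], [0, 0, -4, 0, 0, 0], [0, 0, -4, 0, 0, 0], [0, 0, -4, 0, 0, 0], [0, 0, -2, 0, 0, 0], [0, 0, 0, 0, 0, 0], [0, 0, 0, 0, 0, 0]]}' | python3 drive.py
python3 - <<'E'
from h import *
s=.168
print(delta([.4498+.0647*s,-.199+.998*s,.241],1.507))
E
```

```text
time: 25.4
tool_pos: [0.6626, 0.0226, 0.2755]
tool_rot: [-3.132, 0.0, 1.506]
time: 25.57
tool_pos: [0.6648, 0.0227, 0.2823]
time: 26.23
tool_pos: [0.6645, 0.0233, 0.2805]
tool_rot: [-3.141, 0.0, 1.507]
contact_force: [-3.1, 0.2, 4.3]
opening: 0.0598
grip_force: 25.0
time: 26.82
tool_pos: [0.6646, 0.0233, 0.3599]
tool_rot: [3.141, 0.0, 1.507]
contact_force: [0.3, 0.8, -3.6]
opening: 0.0601
grip_force: 25.0
(array([-0.0675, -0.2   ,  0.1189]), array([ 0.0002,  0.0001, -0.0002]))
```

Place height z = 0.2805 − 0.0375 = 0.243.

The rows are not in the units I measure in: shifts go in units of 5 mm. I convert before sending: -0.0286 m is -5.72, -0.0285 m is -5.7.

```bash
echo '{"steps": [[-1.92, -5.72, 0, 0, 0, 0], [-1.92, -5.72, 0, 0, 0, 0], [-1.92, -5.72, 0, 0, 0, 0], [-1.92, -5.72, 0, 0, 0, 0], [-1.94, -5.72, 0, 0, 0, 0], [-1.94, -5.7, 0, 0, 0, 0], [-1.94, -5.7, 0, 0, 0, 0], [0, 0, 0, 0, 0, 0]]}' | python3 drive.py|head -3
echo '{"steps": [[0, 0, 0, 0, 0, 0], [0, 0, 0, 0, 0, 0], [0, 0, 5, 0, 0, 0], [0, 0, 5, 0, 0, 0], [0, 0, 4, 0, 0, 0], [0, 0, 2.4, 0, 0, 0], [0, 0, 0, 0, 0, 0], [0, 0, 0, 0, 0, 0]]}' | python3 drive.py
echo '{"steps": [[0, 0, 1.6, 0, 0, 0], [0, 0, 1.6, 0, 0, 0], [0, 0, 1.6, 0, 0, 0], [0, 0, 1.2, 0, 0, 0], [0, 0, 0.6, 0, 0, 0], [0, 0, 0.4, 0, 0, 0], [0, 0, 0, 0, 0, 0], [0, 0, 0, 0, 0, 0]]}' | python3 drive.py
```

```text
time: 27.48
tool_pos: [0.4559, -0.0315, 0.3583]
tool_rot: [-3.133, -0.0, 1.506]
time: 28.15
tool_pos: [0.4615, -0.0312, 0.2775]
tool_rot: [-3.14, -0.0, 1.507]
contact_force: [0.5, -0.0, -2.3]
opening: 0.0598
grip_force: 25.0
time: 28.82
tool_pos: [0.4608, -0.0314, 0.2433]
tool_rot: [3.141, 0.0, 1.507]
contact_force: [0.2, 1.0, -2.1]
opening: 0.0595
grip_force: 25.0
```

```bash
echo '{"steps": [[0, 0, 0, 0, 0, 0], [0, 0, 0, 0, 0, 0], [0, 0, 0, 0, 0, 0], [0, 0, 0, 0, 0, 0], [0, 0, 0, 0, 0, 0], [0, 0, 0, 0, 0, 0]]}' | python3 drive.py 0.092 | tail -3
echo '{"steps": [[0, 0, -2, 0, 0, 0], [0, 0, -6, 0, 0, 0], [0, 0, -8, 0, 0, 0], [0, 0, -8, 0, 0, 0], [0, 0, -7, 0, 0, 0], [0, 0, 0, 0, 0, 0], [0, 0, 0, 0, 0, 0]]}' | python3 drive.py |head -3
echo '{"steps": [[2.98, 5.6, 0, 0, 0, 0], [2.98, 5.6, 0, 0, 0, 0], [2.98, 5.6, 0, 0, 0, 0], [2.98, 5.6, 0, 0, 0, 0], [2.98, 5.6, 0, 0, 0, 0], [0, 0, 0, 0, 0, 0], [0, 0, 0, 0, 0, 0], [0, 0, 0, 0, 0, 0]]}' | python3 drive.py|head -3
python3 - <<'E'
from h import *
import pickle
w=snap('wrist','w9')
for r in lids(w): print(*r)
pickle.dump(w,open('w9.pkl','wb'))
E
```

```text
contact_force: [0.5, -0.0, -0.3]
opening: 0.0912
grip_force: 0.0
time: 29.9
tool_pos: [0.4609, -0.0313, 0.4]
tool_rot: [3.137, 0.001, 1.507]
time: 30.57
tool_pos: [0.6047, 0.034, 0.3962]
tool_rot: [-3.138, 0.0, 1.507]
[363.8  87.8  47.8] [0.6643 0.122  0.15  ]
[147.8  78.8  42.9] [0.5218 0.1367 0.15  ]
[288.8 177.8  46.2] [0.611  0.0639 0.15  ]
[230.2 144.8  42.9] [0.5714 0.0902 0.15  ]
[239.2  45.8  41.2] [0.5843 0.1526 0.15  ]
```

View pics/w9.png

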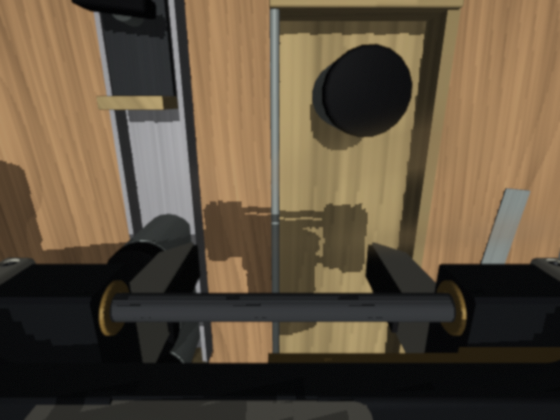

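The lid of D is at (368,91), C stands in the trough at (138,255), and the stop plate is at (137,102). Next I compute the target for D and check the tray in the side view.

```bash
python3 - <<'E'
from h import *
import pickle
w=pickle.load(open('w9.pkl','rb'))
D=plane(w,368,91,.15);print(D,delta([D[0],D[1],.279],1.507))
snap('side','s3');i=cv2.imread('pics/s3.png')[150:300,170:360]; snap('scene','c3');j=cv2.imread('pics/c3.png')[150:310,170:400]
i=cv2.resize(i,(570,450));j=cv2.resize(j,(690,480))
cv2.imwrite('pics/s3c.png',i)
E
```

```text
[0.6672 0.1198 0.15  ] (array([0.0899, 0.0574, 0.1177]), array([-0.0028,  0.0003, -0.0004]))
```

View pics/s3c.png

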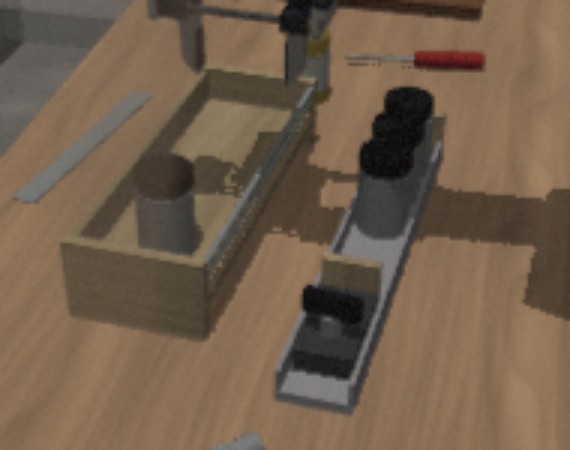

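The side view shows three cans upright in the trough and the last one on the shelf. The stop is slid back with its knob across the tray.

To row units: 0.035 m is 7, 0.03 m is 6.

```bash
echo '{"steps": [[6, 3.82, 0, 0, 0, 0], [6, 3.82, 0, 0, 0, 0], [6, 3.82, 0, 0, 0, 0], [0, 0, 7, 0, 0, 0], [0, 0, 7, 0, 0, 0], [0, 0, 6, 0, 0, 0], [0, 0, 3.3, 0, 0, 0], [0, 0, 0, 0, 0, 0]]}' | python3 drive.py | head -3
echo '{"steps": [[0, 0, 0, 0, 0, 0], [0, 0, 0, 0, 0, 0]]}' | python3 drive.py | head -2
echo '{"steps": [[0, 0, 0, 0, 0, 0], [0, 0, 0, 0, 0, 0], [0, 0, 0, 0, 0, 0], [0, 0, 0, 0, 0, 0], [0, 0, 0, 0, 0, 0], [0, 0, 0, 0, 0, 0], [0, 0, 0, 0, 0, 0], [0, 0, 0, 0, 0, 0]]}' | python3 drive.py 0.04 25
echo '{"steps": [[0, 0, -2, 0, 0, 0], [0, 0, -4, 0, 0, 0], [0, 0, -4, 0, 0, 0], [0, 0, -4, 0, 0, 0], [0, 0, -2, 0, 0, 0], [0, 0, 0, 0, 0, 0], [0, 0, 0, 0, 0, 0]]}' | python3 drive.py
python3 - <<'E'
from h import *
s=.234
print(delta([.4498+.0647*s,-.199+.998*s,.241],1.507))
E
```

```text
time: 31.38
tool_pos: [0.6673, 0.1199, 0.2798]
tool_rot: [-3.139, 0.0, 1.507]
time: 31.55
tool_pos: [0.668, 0.1198, 0.2824]
time: 32.22
tool_pos: [0.668, 0.1203, 0.2816]
tool_rot: [-3.141, -0.0, 1.507]
contact_force: [2.1, 1.8, 2.3]
opening: 0.0482
grip_force: 21.1
time: 32.8
tool_pos: [0.6678, 0.1201, 0.3611]
tool_rot: [-3.14, 0.0, 1.507]
contact_force: [-0.0, 0.3, -4.2]
opening: 0.0479
grip_force: 20.5
(array([-0.0984, -0.1968,  0.1204]), array([-0.0014,  0.0004, -0.0003]))
```

The opening is 48 mm rather than 60, so the grasp is off-centre. The can was probably knocked between the look and the grasp, so I'll look before going on.

```bash
python3 - <<'E'
from h import *
snap('side','s4');i=cv2.imread('pics/s4.png')[100:290,150:340]; snap('scene','c4');j=cv2.imread('pics/c4.png')[110:300,190:400]
cv2.imwrite('pics/s4c.png',np.hstack([cv2.resize(i,(390,390)),cv2.resize(j,(410,390))]))
E
```

```text
(no output)
```

View pics/s4c.png

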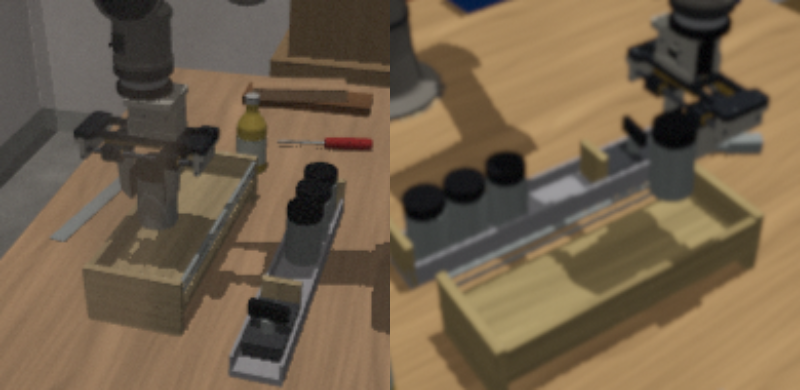

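The can is held only by its +y side, with its centre towards −y, still upright. I'll set it back on the board, open the fingers and grasp again.

```bash
echo '{"steps": [[0, 0, 4, 0, 0, 0], [0, 0, 4, 0, 0, 0], [0, 0, 4, 0, 0, 0], [0, 0, 2, 0, 0, 0], [0, 0, 1, 0, 0, 0], [0, 0, 0.6, 0, 0, 0], [0, 0, 0, 0, 0, 0], [0, 0, 0, 0, 0, 0]]}' | python3 drive.py | grep -E "pos|force"
echo '{"steps": [[0, 0, 0.2, 0, 0, 0], [0, 0, 0.1, 0, 0, 0], [0, 0, 0, 0, 0, 0], [0, 0, 0, 0, 0, 0]]}' | python3 drive.py | grep -E "pos|force"
echo '{"steps": [[0, 0, 0, 0, 0, 0], [0, 0, 0, 0, 0, 0], [0, 0, 0, 0, 0, 0], [0, 0, 0, 0, 0, 0], [0, 0, 0, 0, 0, 0], [0, 0, 0, 0, 0, 0]]}' | python3 drive.py 0.092 | tail -3
echo '{"steps": [[0, 0, -2, 0, 0, 0], [0, 0, -6, 0, 0, 0], [0, 0, -8, 0, 0, 0], [0, 0, -7, 0, 0, 0], [0, 0, 0, 0, 0, 0]]}' | python3 drive.py | head -3
echo '{"steps": [[-8, -3.6, 0, 0, 0, 0], [-8, -3.6, 0, 0, 0, 0], [-8, -3.6, 0, 0, 0, 0], [0, 0, 0, 0, 0, 0], [0, 0, 0, 0, 0, 0], [0, 0, 0, 0, 0, 0]]}' | python3 drive.py | head -3
python3 - <<'E'
from h import *
import pickle
w=snap('wrist','w10');pickle.dump(w,open('w10.pkl','wb'))
for r in lids(w): print(*r)
E
```

```text
tool_pos: [0.6684, 0.1202, 0.2846]
contact_force: [1.0, -0.5, -2.4]
grip_force: 20.5
tool_pos: [0.6682, 0.1202, 0.2826]
contact_force: [0.3, 0.3, -2.5]
grip_force: 20.5
contact_force: [-1.0, 0.2, 0.6]
opening: 0.0838
grip_force: 0.0
time: 34.82
tool_pos: [0.6687, 0.1203, 0.4072]
tool_rot: [3.126, -0.002, 1.507]
time: 35.32
tool_pos: [0.6098, 0.0096, 0.3981]
tool_rot: [3.14, -0.0, 1.506]
[356.2  92.2  44.2] [0.6663 0.0952 0.15  ]
[132.8  51.8  47.8] [0.5211 0.1295 0.15  ]
[317.2 177.8  49.5] [0.6382 0.0378 0.15  ]
[156.8 227.2  32.4] [0.5141 0.0069 0.15  ]
[221.2 102.8  46.2] [0.5746 0.0943 0.15  ]
```

View pics/w10.png

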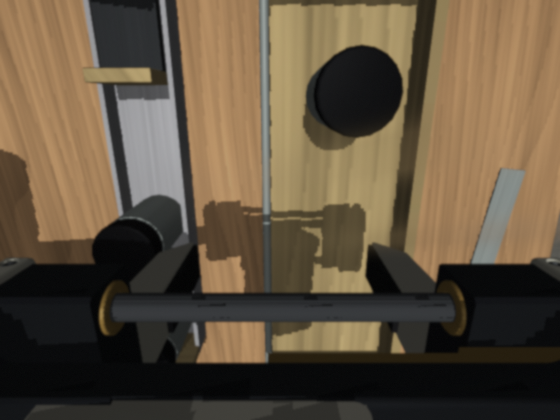

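The last can stands upright with its lid at (358,92), at world about (0.667, 0.095). I grasp it again there.

```bash
python3 - <<'E'
from h import *
import pickle
D=plane(pickle.load(open('w10.pkl','rb')),358,92,.15);print(D,delta([D[0],D[1],.280],1.507))
E
```

```text
[0.6675 0.0953 0.15  ] (array([0.0884, 0.0519, 0.1178]), array([ 0.0011, -0.0003,  0.0002]))
```

To row units: 0.035 m is 7, 0.03 m is 6.

```bash
echo '{"steps": [[5.9, 3.46, 0, 0, 0, 0], [5.9, 3.46, 0, 0, 0, 0], [5.9, 3.46, 0, 0, 0, 0], [0, 0, 7, 0, 0, 0], [0, 0, 7, 0, 0, 0], [0, 0, 6, 0, 0, 0], [0, 0, 3.5, 0, 0, 0], [0, 0, 0, 0, 0, 0]]}' | python3 drive.py | head -3
echo '{"steps": [[0, 0, 0, 0, 0, 0], [0, 0, 0, 0, 0, 0]]}' | python3 drive.py | head -2
echo '{"steps": [[0, 0, 0, 0, 0, 0], [0, 0, 0, 0, 0, 0], [0, 0, 0, 0, 0, 0], [0, 0, 0, 0, 0, 0], [0, 0, 0, 0, 0, 0], [0, 0, 0, 0, 0, 0], [0, 0, 0, 0, 0, 0], [0, 0, 0, 0, 0, 0]]}' | python3 drive.py 0.04 25
```

```text
time: 36.03
tool_pos: [0.6662, 0.0964, 0.2741]
tool_rot: [-3.132, 0.001, 1.509]
time: 36.2
tool_pos: [0.6678, 0.0956, 0.2814]
time: 36.87
tool_pos: [0.6673, 0.0947, 0.2801]
tool_rot: [3.141, 0.0, 1.507]
contact_force: [0.6, 0.3, 3.0]
opening: 0.0599
grip_force: 25.0
```

To row units: -0.02 m is -4, -0.01 m is -2.

```bash
echo '{"steps": [[0, 0, -2, 0, 0, 0], [0, 0, -4, 0, 0, 0], [0, 0, -4, 0, 0, 0], [0, 0, -4, 0, 0, 0], [0, 0, -2, 0, 0, 0], [0, 0, 0, 0, 0, 0], [0, 0, 0, 0, 0, 0]]}' | python3 drive.py
python3 - <<'E'
from h import *
s=.234
print(delta([.4498+.0647*s,-.199+.998*s,.241],1.507))
E
```

```text
time: 37.45
tool_pos: [0.667, 0.0948, 0.3595]
tool_rot: [-3.141, 0.0, 1.507]
contact_force: [0.2, 1.5, -2.9]
opening: 0.0597
grip_force: 25.0
(array([-0.073 , -0.1977,  0.1185]), array([-0.0002,  0.0001, -0.0002]))
```

```bash
echo '{"steps": [[-2.08, -5.64, 0, 0, 0, 0], [-2.08, -5.64, 0, 0, 0, 0], [-2.08, -5.64, 0, 0, 0, 0], [-2.08, -5.64, 0, 0, 0, 0], [-2.08, -5.66, 0, 0, 0, 0], [-2.1, -5.66, 0, 0, 0, 0], [-2.1, -5.66, 0, 0, 0, 0], [0, 0, 0, 0, 0, 0]]}' | python3 drive.py|head -3
echo '{"steps": [[0, 0, 0, 0, 0, 0], [0, 0, 0, 0, 0, 0], [0, 0, 5, 0, 0, 0], [0, 0, 5, 0, 0, 0], [0, 0, 4, 0, 0, 0], [0, 0, 2.4, 0, 0, 0], [0, 0, 0, 0, 0, 0], [0, 0, 0, 0, 0, 0]]}' | python3 drive.py
echo '{"steps": [[0, 0, 1.6, 0, 0, 0], [0, 0, 1.6, 0, 0, 0], [0, 0, 1.6, 0, 0, 0], [0, 0, 1.2, 0, 0, 0], [0, 0, 0.6, 0, 0, 0], [0, 0, 0.3, 0, 0, 0], [0, 0, 0, 0, 0, 0], [0, 0, 0, 0, 0, 0]]}' | python3 drive.py
```

```text
time: 38.12
tool_pos: [0.4601, 0.0341, 0.3577]
tool_rot: [-3.132, 0.001, 1.506]
time: 38.78
tool_pos: [0.4658, 0.0347, 0.277]
tool_rot: [-3.14, 0.0, 1.507]
contact_force: [0.4, 0.3, -2.7]
opening: 0.0597
grip_force: 25.0
time: 39.45
tool_pos: [0.4653, 0.0345, 0.2433]
tool_rot: [3.141, 0.0, 1.507]
contact_force: [0.4, 0.5, -2.5]
opening: 0.0599
grip_force: 25.0
```

```bash
echo '{"steps": [[0, 0, 0, 0, 0, 0], [0, 0, 0, 0, 0, 0], [0, 0, 0, 0, 0, 0], [0, 0, 0, 0, 0, 0], [0, 0, 0, 0, 0, 0], [0, 0, 0, 0, 0, 0]]}' | python3 drive.py 0.092 | tail -3
echo '{"steps": [[0, 0, -2, 0, 0, 0], [0, 0, -6, 0, 0, 0], [0, 0, -8, 0, 0, 0], [0, 0, -8, 0, 0, 0], [0, 0, -6, 0, 0, 0], [0, 0, 0, 0, 0, 0]]}' | python3 drive.py |head -3
echo '{"steps": [[8, 0, 0, 0, 0, -0.12], [8, 0, 0, 0, 0, -0.12], [0, 0, 0, 0, 0, -0.12], [0, 0, 0, 0, 0, -0.12], [0, 0, 0, 0, 0, -0.12], [0, 0, 0, 0, 0, -0.12]]}' | python3 drive.py 0.05 | head -3
echo '{"steps": [[0, 0, 0, 0, 0, -0.12], [0, 0, 0, 0, 0, -0.12], [0, 0, 0, 0, 0, -0.12], [0, 0, 0, 0, 0, -0.12], [0, 0, 0, 0, 0, -0.12], [0, 0, 0, 0, 0, -0.12], [0, 0, 0, 0, 0, 0], [0, 0, 0, 0, 0, 0]]}' | python3 drive.py | head -3
python3 - <<'E'
from h import *
print(delta([.4759,.2031,.239],2.955))
E
```

```text
contact_force: [-0.5, 0.0, -0.6]
opening: 0.091
grip_force: 0.0
time: 40.45
tool_pos: [0.4662, 0.0345, 0.3994]
tool_rot: [3.13, 0.0, 1.507]
time: 40.95
tool_pos: [0.4653, 0.1148, 0.3926]
tool_rot: [-3.141, -0.0, 2.234]
time: 41.62
tool_pos: [0.4654, 0.1144, 0.3928]
tool_rot: [-3.141, -0.001, 2.943]
(array([0.0071, 0.0891, 0.1538]), array([-0.0002, -0.0005, -0.0118]))
```

```bash
echo '{"steps": [[0.48, 5.94, 0, 0, 0, 0], [0.48, 5.94, 0, 0, 0, 0], [0.46, 5.94, 0, 0, 0, -0.012], [0, 0, 8, 0, 0, 0], [0, 0, 8, 0, 0, 0], [0, 0, 6, 0, 0, 0], [0, 0, 4, 0, 0, 0], [0, 0, 0, 0, 0, 0]]}' | python3 drive.py | head -3
echo '{"steps": [[0, 0, 2.4, 0, 0, 0], [0, 0, 2.36, 0, 0, 0], [0, 0, 0, 0, 0, 0], [0, 0, 0, 0, 0, 0]]}' | python3 drive.py 
echo '{"steps": [[0, 0, 0, 0, 0, 0], [0, 0, 0, 0, 0, 0], [0, 0, 0, 0, 0, 0], [0, 0, 0, 0, 0, 0], [0, 0, 0, 0, 0, 0], [0, 0, 0, 0, 0, 0]]}' | python3 drive.py 0.0 60
python3 - <<'E'
from h import *
t,r=tool()
s0=.3185
for d in (.05,.07,.0785,.085): print(d,r.inv().apply(-d*np.array([.0647,.998,0])))
snap('scene','c5');j=cv2.imread('pics/c5.png')[130:300,180:390]
cv2.imwrite('pics/c5c.png',cv2.resize(j,None,fx=3,fy=3))
E
```

```text
time: 42.28
tool_pos: [0.4743, 0.2029, 0.2589]
tool_rot: [-3.138, -0.008, 2.955]
time: 42.62
tool_pos: [0.4761, 0.2032, 0.2402]
tool_rot: [3.141, 0.0, 2.957]
contact_force: [-0.1, -0.5, 0.5]
opening: 0.0497
grip_force: 0.0
time: 43.12
tool_pos: [0.476, 0.2032, 0.2401]
tool_rot: [3.141, 0.001, 2.959]
contact_force: [-0.2, -0.6, 7.4]
opening: 0.0146
grip_force: 3.6
0.05 [-0.0059 -0.0497 -0.    ]
0.07 [-0.0083 -0.0695 -0.    ]
0.0785 [-0.0093 -0.078  -0.    ]
0.085 [-0.01   -0.0844 -0.    ]
```

View pics/c5c.png

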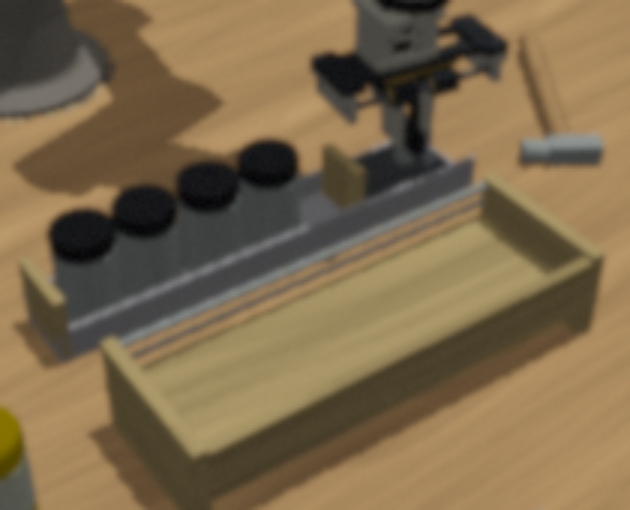

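All four cans stand upright in the trough. Now I slide the stop up, slowly, watching the force.

```bash
echo '{"steps": [[0, 0, 0, 0, 0, 0], [0, 0, 0, 0, 0, 0], [-0.24, -2, 0, 0, 0, 0], [-0.24, -2, 0, 0, 0, 0], [-0.24, -2, 0, 0, 0, 0], [-0.24, -2, 0, 0, 0, 0], [-0.22, -1.94, 0, 0, 0, 0]]}' | python3 drive.py - 60
echo '{"steps": [[-0.12, -1, 0, 0, 0, 0], [-0.12, -1, 0, 0, 0, 0], [-0.12, -1, 0, 0, 0, 0], [-0.12, -1, 0, 0, 0, 0], [0, 0, 0, 0, 0, 0]]}' | python3 drive.py
echo '{"steps": [[-0.04, -0.4, 0, 0, 0, 0], [-0.04, -0.4, 0, 0, 0, 0], [0, 0, 0, 0, 0, 0]]}' | python3 drive.py
```

```text
time: 43.75
tool_pos: [0.4728, 0.1529, 0.2402]
tool_rot: [3.141, 0.002, 2.959]
contact_force: [-0.1, 2.1, 5.9]
opening: 0.0134
grip_force: 61.1
time: 44.17
tool_pos: [0.4715, 0.1327, 0.2402]
tool_rot: [3.141, 0.002, 2.958]
contact_force: [-1.1, 0.8, 5.1]
opening: 0.0135
grip_force: 61.1
time: 44.42
tool_pos: [0.4712, 0.1297, 0.2402]
tool_rot: [3.139, 0.002, 2.958]
contact_force: [-0.4, 7.5, 4.3]
opening: 0.0137
grip_force: 61.1
```

```bash
for i in 1; do echo '{"steps": [[-0.04, -0.4, 0, 0, 0, 0], [0, 0, 0, 0, 0, 0]]}' | python3 drive.py | grep -E "pos|contact"; done
echo '{"steps": [[-0.04, -0.3, 0, 0, 0, 0], [0, 0, 0, 0, 0, 0]]}' | python3 drive.py | grep -E "pos|contact"
echo '{"steps": [[-0.04, -0.3, 0, 0, 0, 0], [0, 0, 0, 0, 0, 0]]}' | python3 drive.py | grep -E "pos|contact"
```

```text
tool_pos: [0.4711, 0.1278, 0.2402]
contact_force: [-1.3, 8.4, 5.5]
tool_pos: [0.471, 0.1264, 0.2402]
contact_force: [0.0, 8.9, 4.6]
tool_pos: [0.4709, 0.1249, 0.2402]
contact_force: [0.4, 8.8, 5.4]
```

```bash
echo '{"steps": [[-0.02, -0.2, 0, 0, 0, 0], [0, 0, 0, 0, 0, 0]]}' | python3 drive.py | grep -E "pos|contact"
echo '{"steps": [[-0.02, -0.2, 0, 0, 0, 0], [0, 0, 0, 0, 0, 0]]}' | python3 drive.py | grep -E "pos|contact"
echo '{"steps": [[-0.02, -0.2, 0, 0, 0, 0], [0, 0, 0, 0, 0, 0]]}' | python3 drive.py | grep -E "pos|contact"
```

```text
tool_pos: [0.4708, 0.124, 0.2402]
contact_force: [0.4, 8.9, 5.3]
tool_pos: [0.4708, 0.1232, 0.2402]
contact_force: [0.6, 11.4, 4.9]
tool_pos: [0.4707, 0.1228, 0.2402]
contact_force: [0.8, 15.4, 4.2]
```

To row units: -0.001 m is -0.2, -0.0001 m is -0.02.

```bash
echo '{"steps": [[-0.02, -0.2, 0, 0, 0, 0], [0, 0, 0, 0, 0, 0], [0, 0, 0, 0, 0, 0]]}' | python3 drive.py | grep -E "pos|contact"
echo '{"steps": [[0, 0, 0, 0, 0, 0.1], [0, 0, 0, 0, 0, 0.1], [0, 0, 0, 0, 0, 0.1], [0, 0, 0, 0, 0, 0.1], [0, 0, 0, 0, 0, 0.1], [0, 0, 0, 0, 0, 0.1], [0, 0, 0, 0, 0, 0]]}' | python3 drive.py
```

```text
tool_pos: [0.4706, 0.1225, 0.2402]
contact_force: [0.0, 21.0, 2.9]
time: 46.25
tool_pos: [0.4705, 0.1221, 0.2402]
tool_rot: [3.136, -0.001, 2.352]
contact_force: [0.2, 17.4, 4.0]
opening: 0.014
grip_force: 61.3
```

```bash
echo '{"steps": [[0, 0, 0, 0, 0, 0.1], [0, 0, 0, 0, 0, 0.1], [0, 0, 0, 0, 0, 0.1], [0, 0, 0, 0, 0, 0.1], [0, 0, 0, 0, 0, 0.1], [0, 0, 0, 0, 0, 0.09], [0, 0, 0, 0, 0, 0], [0, 0, 0, 0, 0, 0]]}' | python3 drive.py
python3 -c "
from h import *
s=robot.observe();print(s['torque'],s['qpos'][5],s['joint_efforts'][5])"
echo '{"steps": [[0, 0, 0, 0, 0, 0.03], [0, 0, 0, 0, 0, 0], [0, 0, 0, 0, 0, 0]]}' | python3 drive.py | grep -E "rot|contact"
python3 -c "
from h import *
s=robot.observe();print(s['torque'],s['qpos'][5],s['joint_efforts'][5])"
```

```text
time: 46.92
tool_pos: [0.4702, 0.1219, 0.2403]
tool_rot: [3.139, -0.004, 1.767]
contact_force: [-1.7, 15.1, 7.6]
opening: 0.0138
grip_force: 61.5
[2.5885 0.2209 0.0337] -0.10586976501602238 0.18243912141770124
tool_rot: [3.139, -0.004, 1.738]
contact_force: [-3.3, 14.3, 7.6]
[2.5663 0.33   0.1909] -0.07642215264752851 0.2300039352849126
```

```bash
for k in 1; do echo '{"steps": [[0, 0, 0, 0, 0, 0.03], [0, 0, 0, 0, 0, 0], [0, 0, 0, 0, 0, 0]]}' | python3 drive.py | grep -E "rot|contact|opening"
python3 -c "
from h import *
s=robot.observe();print(s['torque'],s['joint_efforts'][5])"; done
echo '{"steps": [[0, 0, 0, 0, 0, 0.03], [0, 0, 0, 0, 0, 0], [0, 0, 0, 0, 0, 0]]}' | python3 drive.py | grep -E "rot|contact|opening"
python3 -c "
from h import *
s=robot.observe();print(s['torque'],s['joint_efforts'][5])"
```

```text
tool_rot: [3.14, -0.004, 1.709]
contact_force: [-2.2, 15.4, 8.4]
opening: 0.0137
[2.6545 0.3568 0.4957] 0.5564115755259991
tool_rot: [3.14, -0.003, 1.68]
contact_force: [-2.0, 15.7, 7.5]
opening: 0.0135
[2.6916 0.2754 1.0384] 1.0539495572447777
```

The torque has climbed past 1 N·m at the end of travel, so the knob is against its stop. I'll release, lift and check.

```bash
echo '{"steps": [[0, 0, 0, 0, 0, 0], [0, 0, 0, 0, 0, 0], [0, 0, 0, 0, 0, 0], [0, 0, 0, 0, 0, 0], [0, 0, 0, 0, 0, 0]]}' | python3 drive.py 0.06
echo '{"steps": [[0, 0, -2, 0, 0, 0], [0, 0, -6, 0, 0, 0], [0, 0, -8, 0, 0, 0], [0, 0, -8, 0, 0, 0], [0, 0, -7, 0, 0, 0]]}' | python3 drive.py | head -3
echo '{"steps": [[-8, 0, 0, 0, 0, 0], [-8, 0, 0, 0, 0, 0], [-8, 0, 0, 0, 0, 0], [-8, 0, 0, 0, 0, 0], [0, 0, 0, 0, 0, 0], [0, 0, 0, 0, 0, 0], [0, 0, 0, 0, 0, 0]]}' | python3 drive.py | head -3
python3 - <<'E'
from h import *
w=snap('wrist','w11')
k=(w['image'].max(2)<34).astype(np.uint8)*255; k[170:]=0;k[:,180:]*=1
k=cv2.morphologyEx(k,cv2.MORPH_OPEN,np.ones((5,5)))
for c in cv2.findContours(k,cv2.RETR_EXTERNAL,cv2.CHAIN_APPROX_NONE)[0]:
    if cv2.contourArea(c)>300:
        q=cv2.minAreaRect(c);print(q);b=[plane(w,*p,.086)[:2] for p in cv2.boxPoints(q)]
        e=sorted([b[1]-b[0],b[2]-b[1]],key=np.linalg.norm)[1];print(plane(w,*q[0],.086),np.arctan2(e[1],e[0])%np.pi,np.linalg.norm(e))
cv2.imwrite('pics/w11c.png',w['image'][:300,:,::-1])
j=snap('scene','c6')['image'][130:300,180:390,::-1]
cv2.imwrite('pics/f.png',np.vstack([w['image'][:280,:,::-1],cv2.resize(j,(560,320))[:,:,:]]))
E
```

```text
time: 48.08
tool_pos: [0.4701, 0.1198, 0.2391]
tool_rot: [-3.141, 0.0, 1.678]
contact_force: [-0.1, 0.1, 0.2]
opening: 0.0422
grip_force: 0.0
time: 48.5
tool_pos: [0.47, 0.1198, 0.3965]
tool_rot: [3.142, 0.0, 1.678]
time: 49.08
tool_pos: [0.4873, -0.039, 0.394]
tool_rot: [-3.141, -0.001, 1.678]
((257.0500183105469, 130.65000915527344), (46.80170822143555, 68.62141418457031), 71.56504821777344)
[0.4593 0.0168 0.086 ] 0.41348738467362484 0.0595955665678238
((283.7499694824219, 27.25), (55.52826690673828, 20.784751892089844), 85.60128784179688)
[0.4739 0.1002 0.086 ] 1.7750751682372023 0.03988909239385952
```

View pics/f.png

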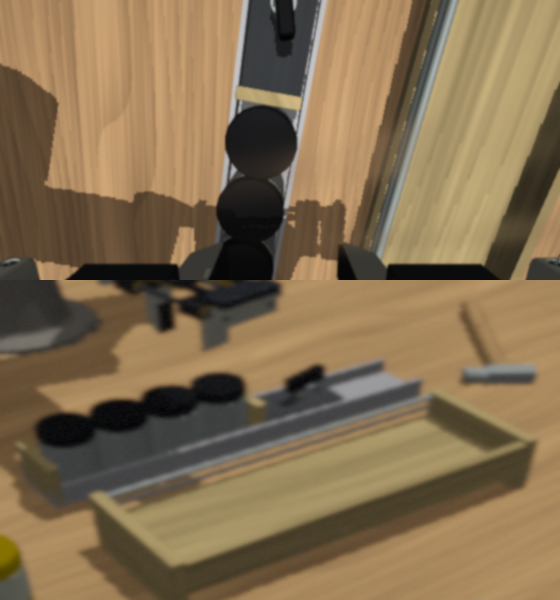

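The four cans stand upright in one row, touching, with the stop plate against the last one. The knob bar at (285,20) is nearly along the tray. I'll measure its angle once more with the whole bar in view.

```bash
echo '{"steps": [[7, 0, 0, 0, 0, 0.02], [7, 0, 0, 0, 0, 0.02], [0, 0, 0, 0, 0, 0.02], [0, 0, 0, 0, 0, 0.02], [0, 0, 0, 0, 0, 0.03], [0, 0, 0, 0, 0, 0], [0, 0, 0, 0, 0, 0], [0, 0, 0, 0, 0, 0]]}' | python3 drive.py | head -3
python3 - <<'E'
from h import *
import pickle
def bar(w):
    k=(w['image'].max(2)<34).astype(np.uint8)*255; k[170:]=0;k[:,:200]=0;k[:,400:]=0
    k=cv2.morphologyEx(k,cv2.MORPH_OPEN,np.ones((5,5)))
    for c in cv2.findContours(k,cv2.RETR_EXTERNAL,cv2.CHAIN_APPROX_NONE)[0]:
        if cv2.contourArea(c)>300:
            q=cv2.minAreaRect(c);b=[plane(w,*p,.086)[:2] for p in cv2.boxPoints(q)]
            e=sorted([b[1]-b[0],b[2]-b[1]],key=np.linalg.norm)[1];print(q,plane(w,*q[0],.086),np.arctan2(e[1],e[0])%np.pi,np.linalg.norm(e))
bar(pickle.load(open('w4.pkl','rb')));bar(snap('wrist','w12'))
E
```

```text
time: 49.85
tool_pos: [0.4807, 0.0304, 0.3944]
tool_rot: [-3.142, 0.0, 1.569]
((283.3152160644531, 89.26515197753906), (76.99629974365234, 18.668964385986328), 79.87532806396484) [ 0.4604 -0.0281  0.086 ] 1.7714353644359013 0.06412076495014359
((269.9159851074219, 90.99667358398438), (79.66453552246094, 16.88741111755371), 78.2317123413086) [0.471  0.1217 0.086 ] 1.78339141220725 0.06398566076301915
```

```bash
python3 -c "
from h import *
print(robot.hand_in())"
```

```text
the job is handed in; nothing more can be done
None
```

The job is done and handed in: all four canisters stand upright in the tray in one row with no slack from the end wall to the stop, the knob is turned to its end stop, and the screwdriver, hammer and glue bottle were not touched.

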